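# Load the drilling jig and hold its cover down

## Task

Put the undrilled beech blank flat into the nest of the drilling jig and let go of it, then take the jig cover by its handle, lay it over the blank and slide it about until it drops onto the two guide pins that it hides. Press the cover down against the pin springs until it lies flat on the blank all round, and finish while still holding it pressed down, ready for drilling. Leave the other things on the bench where they are.

Things in the scene. Friction and masses are not known exactly. Their poses are not given: they have to be found in the camera images.
- jig_nest (a point): Centre of the drilling jig's nest floor, on top of its 18 mm dark film-faced ply base (110 x 236 mm, fixed to the bench). z up, y along the jig. The nest is a pocket 53 mm (x) by 123 mm (y) with beech fences 10 mm high and wide, inner top edges bevelled 4 mm; the long fences have a 50 mm gap in the middle for fingers. Pins stand at y = +86 and -86 mm.
- pin_l (a point): Top of the guide pin at the jig's +y end, 40 mm above the nest floor: steel, 12 mm across, the last 8 mm narrowing to a 5 mm nose.
- pin_r (a point): Top of the like pin at the jig's -y end. Round each pin a steel sleeve 24 mm across sits on a return spring, its top 30 mm above the nest floor.
- sleeve_l (a joint): Travel of the +y pin's sprung sleeve (m): 0 = up, grows as it is pushed down; stop at 0.010. The other sleeve is alike. The laid-on cover sinks them about 1 mm by its weight; at 0.006 the cover meets the blank. That takes about 14 N on both together, the cover's weight of 3.5 to 5.5 N included; let go, it springs up about 5 mm.
- blank_center (a point): Centre of the undrilled blank: a plain pale beech block 50 (x) x 120 (y) x 24 mm (z), about 0.1 kg, lying flat on the bench at the start; this point is 12 mm above its underside. y is its length. Either way round fits the nest.
- cover_handle (a point): Centre of the cover's wooden handle bar: along y over the plate's middle, 18 mm wide (x), 64 long, 20 high; this point is 57 mm above the cover's underside, the bar's bottom 26 mm above the plate's top. The cover lies flat on the bench at the start. Pressed home on the blank its underside is 24 mm, this point 81 mm above the nest floor. Either way round fits.
- cover_plate (a point): Centre of the cover's underside. The cover is a plate 80 (x) x 204 (y) x 21 mm of ply with an aluminium top, about 0.45 kg. In the underside at y = +86 and -86 mm are blind bores for the pins, 15 mm wide, 18 mm deep, bevelled 1 mm, not seen from above. Two drill bushes 18 mm across, 3 mm high, stand on top at y = +46 and -46 mm.
- try_square: joiner's try square lying flat: dark wooden stock 115 mm, steel blade 150 mm (bystander; origin at its underside)
- pencil: flat dark carpenter's pencil, 170 mm long, 12 mm wide (bystander; origin at its underside)
- sanding_block: cork sanding block 65 x 115 x 32 mm (bystander; origin at its underside)
- offcut: plywood strip 35 x 170 x 15 mm (bystander; origin at its underside)
- screwdriver: screwdriver lying flat, 200 mm long, black handle (bystander; origin at its underside)
- glue: standing white glue bottle, 56 mm across, 150 mm high (bystander; origin at its underside)
- drilled_part: finished part: same outline as the blank but darker and with two drilled holes; lies beyond the jig (bystander; origin at its underside)
There are look-alikes about, which are no part of the job. Leave any turquoise look-alike of the part that bears blank_center alone. Leave any purple look-alike of the part that bears cover_handle alone.

How it is judged:
By the outcome, as a careful person would: the job done as asked, in the order asked, and still so for the second after the job is handed in, while the arm keeps its last pose, push and grip.
It also fails if it takes over 51 s, if anything falls off the work surface, if the arm or the gripper's body presses on something with over 40 N, if the wrist force passes 120 N, or if a joint passes its speed limit or range.

## Robot

A 7-joint arm with a two-finger parallel gripper is mounted at the origin on the work surface. World frame = base frame: x ahead of the robot, y to its left, z up, the work surface at z = 0. Lengths are in m, angles in rad, forces in N, time in s.
With the tool pointing down it reaches from about 0.35 to 0.9 m from the base axis. Payload 8.1 kg.
Tool frame: the origin (TCP) lies at the very end of the fingers, on their centre line; the grasp point (between the pads) lies 19 mm behind it (arm.tcp_to_grasp is the z of the grasp point in the tool frame, in m); z points along the fingers, y is the line along which they close (so a half turn about z gives the same grasp; the last joint's range is limited). The gripper opens to 92 mm and grips with 3 to 60 N. Pads are 19 mm wide; open, the fingers measure 130 mm over their backs; the gripper's body (75 mm by 190 mm) begins 47 mm behind the grasp point.
Start: joints at [-1.289, 0.434, 0.025, 1.573, -0.012, 1.134, -0.075], TCP at [0.235, 0.579, 0.227] pointing down, gripper open.
Joint ranges: [-2.62, 2.62], [-0.44, 2.09], [-1.27, 1.32], [0.08, 2.57], [-1.32, 4.46], [0.12, 2], [-2.74, 2.74]. Speed limits (rad/s): [2.22, 2.22, 3.01, 3.01, 3.14, 3.14, 3.14].

## Interface

Orientations are given as a rotation vector (axis times angle).
In Python, from cell import readout, vision, sign_off, arm gives the robot as it stands. The module is installed in compiled form; this text tells all that it offers.
- The arm moves only by the shell command python3 -m creep 'ROWS' [FORCE]. ROWS is JSON, a list of rows, each a list of 5 numbers: the shift along the tool's x, y, z in units of 4 cm (1.0 is 4 cm), then the turn about the tool's z in units of 4 degrees (1.0 is 4 degrees), then the opening, from 0 (shut) to 1 (fully open). A call has 1 to 12 rows; each row shifts and turns the commanded pose from where the row before left it, along the tool's axes as they then stand; what a row does not reach is not made up. A row lasts 1/8 s, in which the tool goes at most 62.5 mm and 10.7 degrees, less where a joint would pass 70% of its speed; a pose out of reach is approached as far as the arm can. A call with a number of a shift or a turn outside -1 to 1 is refused whole. A call with a gripper value outside its range is refused whole. The fingers move at their own pace and stop on an object; FORCE is the grip in N (left out, the last holds). Time passes only in rows, so rows that do not move let the fingers close. It gives the time, the measured TCP pose, the force, the opening and the grip force at its end, in the units of the state.
- readout.observe(): the state, without advancing time (a new reading comes with each control period).
- vision.get_image(name): name is "side" or "top"; returns a dict with "pixels" (400x640x3 uint8, blue, green, red), "z_map" (400x640 float32, m along the optical axis (not along the pixel's ray), 0 where there is no reading), "camera_matrix" (3x3 intrinsics, pixels), "k1" (the pictures are not rectified: a ray, as slopes to the right and down, at radius r is drawn at 1 + k1 r^2 times it, then the intrinsics apply), "position" and "rotation" of the camera in the world. Camera axes: x right, y up, looking along -z (the intrinsics and any distortion apply to the point x, -y, -z); pixel columns grow to the right and rows downward; lengths in m; the calibration is good to about 2 mm. A picture is of the moment at which its call begins.
- sign_off(): hands the job in; it is judged then, once.
The state is a dict: "clock": time; "joints": joint angles; "dq": joint speeds; "joint_efforts": joint torques, N m; "position": TCP position; "ee_rot": TCP orientation; "force": force on the tool from outside, world axes, zero at the start; "ft_torque": the same for the moment, N m; "width": opening from 0.0 (shut) to 1.0 (fully open); "gripper_force": force on a finger pad.
Only numpy, scipy, OpenCV 4.12 (cv2) and the standard library are available. Lean on these libraries where they do the work, as an engineer would, in place of code of your own. Each camera call takes 0.05 s, during which the arm holds its last target. There are 200 camera calls.

## Working session

There is one attempt and no reset: what is moved stays moved. The work goes in short steps, Python scripts to look and compute and a shell command to move; the robot and the scene stay as the last step left them, time stands still between calls to the robot, and variables do not carry over. Pictures are saved under pics/ and viewed, at most 10 in all, crops included, and the job is handed in when it is done.

```bash
mkdir -p pics
cat > h.py <<'E'
import numpy as np, cv2
from cell import readout, vision, sign_off, arm
from scipy.spatial.transform import Rotation as R
def cloud(n):
    d=vision.get_image(n); K=np.array(d["camera_matrix"]); k1=d["k1"]
    Z=d["z_map"]; v,u=np.mgrid[0:400,0:640].astype(float)
    xd=(u-K[0,2])/K[0,0]; yd=(v-K[1,2])/K[1,1]; x,y=xd.copy(),yd.copy()
    for _ in range(20):
        f=1+k1*(x*x+y*y); x,y=xd/f,yd/f
    P=np.stack([x*Z,-y*Z,-Z],-1); Rm=np.array(d["rotation"])
    if Rm.size==3: Rm=R.from_rotvec(Rm).as_matrix()
    W=P@Rm.T+np.array(d["position"]); W[Z==0]=np.nan
    return d["pixels"],W
def st():
    s=readout.observe(); return s
E
python3 - <<'E'
from h import *
for n in ("top","side"):
    p,W=cloud(n); cv2.imwrite(f"pics/{n}0.png",p); np.savez(f"{n}0.npz",p=p,W=W)
s=st(); print({k:np.round(v,3) for k,v in s.items()}, arm.tcp_to_grasp)
print(R.from_rotvec(s["ee_rot"]).as_matrix().round(3))
E
```

```text
{'clock': np.float64(0.1), 'joints': array([-1.289,  0.435,  0.025,  1.574, -0.012,  1.134, -0.075]), 'dq': array([ 0.002, -0.003,  0.002, -0.003, -0.   , -0.001,  0.   ]), 'joint_efforts': array([ 3.0000e-03, -6.6912e+01,  9.8800e-01, -3.1514e+01, -6.1000e-02,
        3.7000e-02,  0.0000e+00]), 'position': array([0.235, 0.579, 0.226]), 'ee_rot': array([-6.010e-01, -3.083e+00,  2.000e-03]), 'force': array([-0.304, -0.563, -0.433]), 'ft_torque': array([0.029, 0.018, 0.003]), 'gripper_force': np.float64(0.0), 'width': np.float64(1.0)} -0.0188
[[-0.927  0.375 -0.   ]
 [ 0.375  0.927 -0.001]
 [-0.    -0.001 -1.   ]]
```

View pics/top0.png

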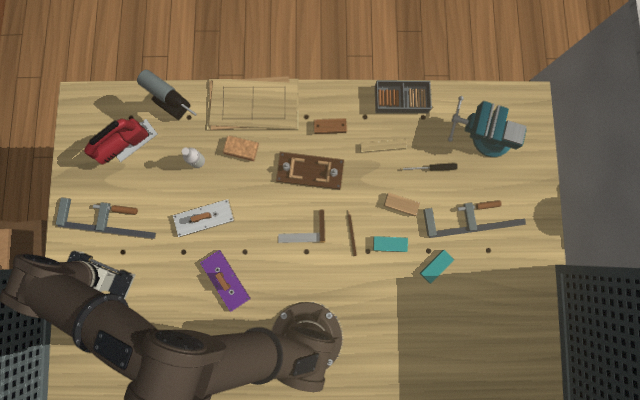

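View pics/side0.png

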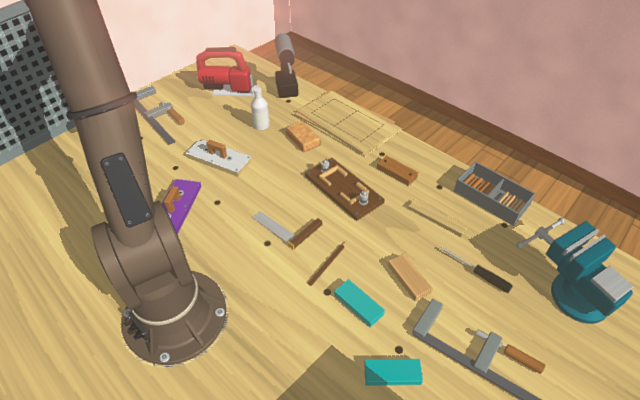

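The top view shows the jig at px (310,171), the pale blank at (401,204) and the aluminium cover at (203,218). The purple look-alike is at (225,280) and the turquoise ones at (390,244) and (437,266). Next I'll measure poses.

Run:
```python
from h import *
def rect(Q,name):
    c,(w,h),a=cv2.minAreaRect((Q[:,:2]*1000).astype(np.float32))
    b=cv2.boxPoints((c,(w,h),a)); e=[b[1]-b[0],b[2]-b[1]]; l=max(e,key=np.linalg.norm)
    an=np.degrees(np.arctan2(l[1],l[0]))%180
    print(name,len(Q),"c",np.round(c,1),"size",np.round(sorted((w,h)),1),"long-axis deg",round(an,1),"med z",round(np.median(Q[:,2])*1000,1), "mean",(Q.mean(0)*1000).round(1))
T=np.load("top0.npz");S=np.load("side0.npz")
W=T["W"]
for n,u,v in (("jig",310,171),("blank",401,204),("cover",203,218)): print(n,W[v,u].round(3))
cb=W[204,401];cc=W[218,203];cj=W[171,310]
for nm,D in (("top",T),("side",S)):
    W=D["W"];z=W[...,2]
    d=lambda c:np.hypot(W[...,0]-c[0],W[...,1]-c[1])
    def comp(m,c):
        m=m.astype(np.uint8); n,l,s,ce=cv2.connectedComponentsWithStats(m,connectivity=8)
        k=1+np.argmax(s[1:,4]); return l==k
    print(nm)
    rect(W[comp((d(cb)<.09)&(z>.017)&(z<.032),cb)],"blank")
    rect(W[comp((d(cc)<.13)&(z>.014)&(z<.03),cc)],"cover plate")
    rect(W[comp((d(cc)<.06)&(z>.055)&(z<.08),cc)],"cover handle")
    rect(W[comp((d(cj)<.15)&(z>.012)&(z<.022),cj)],"jig base")
    rect(W[(d(cj)<.085)&(z>.0245)&(z<.034)],"fences")
    for k in (1,):
        Q=W[(d(cj)<.12)&(z>.043)&(z<.066)]
        if len(Q)>4:
            from scipy.cluster.vq import kmeans2
            ce,l=kmeans2(Q,2,minit="++",seed=1)
            for i in (0,1): print("pin",len(Q[l==i]),(Q[l==i].mean(0)*1000).round(1),((Q[l==i].min(0)+Q[l==i].max(0))*500).round(1))
a=cv2.resize(T["p"][140:200,260:360],None,fx=7,fy=7,interpolation=cv2.INTER_CUBIC);cv2.imwrite("pics/jig.png",a)
```

```text
jig [ 0.589 -0.014  0.018]
blank [ 0.466 -0.341  0.02 ]
cover [0.415 0.356 0.066]
top
blank 461 c [ 467.4 -342.7] size [ 51.8 121.9] long-axis deg 72.0 med z 23.6 mean [ 467.4 -342.3   23.5]
cover plate 1181 c [420.9 369.1] size [ 81.1 207.7] long-axis deg 106.3 med z 21.3 mean [420.4 367.9  21.3]
cover handle 106 c [421.5 367.4] size [18.9 63.7] long-axis deg 106.2 med z 66.6 mean [420.7 367.2  66.2]
jig base 1399 c [594.2 -11.3] size [111.4 236.4] long-axis deg 82.7 med z 17.6 mean [592.2 -11.8  17.5]
fences 203 c [592.7 -12. ] size [ 99.1 148.2] long-axis deg 90.2 med z 27.0 mean [592.7 -10.   27.5]
pin 30 [604.1  73.9  50.3] [603.7  73.2  52.3]
pin 33 [581.8 -95.8  49.3] [582.2 -95.6  50.5]
side
blank 864 c [ 466.  -347.9] size [ 54.8 121.6] long-axis deg 71.7 med z 22.6 mean [ 464.9 -349.8   22.5]
cover plate 945 c [419.9 366.3] size [ 85.5 210. ] long-axis deg 105.9 med z 19.1 mean [416.2 356.3  19.2]
cover handle 116 c [421.2 364.3] size [24.7 67. ] long-axis deg 105.5 med z 64.1 mean [418.3 361.8  63.1]
jig base 1713 c [591.2 -16.5] size [113.8 240. ] long-axis deg 82.7 med z 15.8 mean [586.  -27.2  15.9]
fences 155 c [591.5 -15.4] size [ 74.6 166.5] long-axis deg 82.6 med z 26.3 mean [591.7  -9.9  26.5]
pin 35 [601.6  67.   47.2] [601.9  68.1  49.3]
pin 42 [ 579.2 -103.5   47.8] [ 579.6 -102.9   50.8]
```

View pics/jig.png

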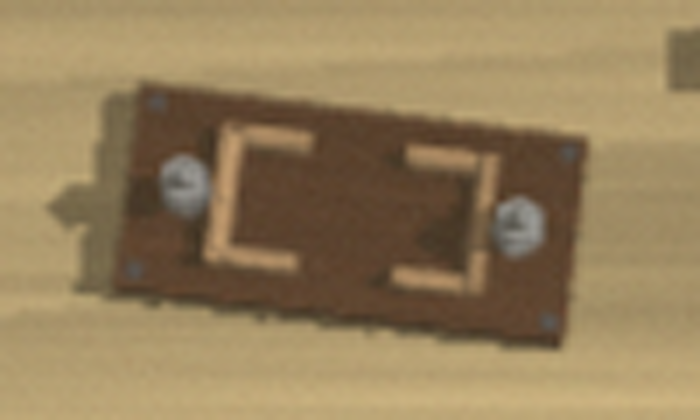

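The jig crop shows an empty nest, with pins at crop px (185,185) and (518,226). Poses found, as (x, y) in mm and long-axis angle:

- **Jig:** (593.5, -11.3), 82.7°
- **Blank:** (467.4, -342.7), 72°
- **Cover:** (421, 367.5), 106.2°

Next I'll work out the arc to the blank.

```bash
cat >> h.py <<'E'
def go(x,y,z,yaw,N):
    """identical rows (shift then turn) x N, from measured pose to TCP xyz (mm) with tool y at world yaw (deg, mod 180)"""
    s=st(); M=R.from_rotvec(s["ee_rot"]).as_matrix(); p=np.array(s["position"])*1000
    cur=np.degrees(np.arctan2(M[1,1],M[0,1])); t=-((yaw-cur+90)%180-90)   # tool turn, z down
    d=(M.T@(np.array([x,y,z])-p)); ph=np.radians(t/N)
    A=sum(np.array([[np.cos(k*ph),-np.sin(k*ph)],[np.sin(k*ph),np.cos(k*ph)]]) for k in range(N))
    v=np.linalg.solve(A,d[:2])
    print("t",round(s["clock"],2),"pos",p.round(1),"yawy",round(cur,2),"w",round(s["width"]*92,1),"gf",round(s["gripper_force"],1),"F",np.round(s["force"],1),"q7",round(s["joints"][6],2))
    print("rows x",N,np.round([v[0]/40,v[1]/40,d[2]/40/N,t/N/4],3), "total d",d.round(1),"turn",round(t,2))
E
python3 -c "
from h import *
go(467.4,-342.7,120,-18,30)"
```

```text
t 0.1 pos [234.5 578.8 226. ] yawy 67.95 w 92.0 gf 0.0 F [-0.3 -0.6 -0.4] q7 -0.08
rows x 30 [-0.852 -0.184  0.089  0.716] total d [-561.9 -766.5  107.2] turn 85.95
```

```bash
python3 -m creep '[[-0.85,-0.18,0,0.72,1],[-0.85,-0.18,0,0.72,1],[-0.85,-0.18,0,0.72,1],[-0.85,-0.18,0,0.72,1],[-0.85,-0.18,0,0.72,1],[-0.85,-0.18,0,0.72,1],[-0.85,-0.18,0,0.72,1],[-0.85,-0.18,0,0.72,1],[-0.85,-0.18,0,0.72,1],[-0.85,-0.18,0,0.72,1]]' 
python3 -m creep '[[-0.85,-0.18,0,0.72,1],[-0.85,-0.18,0,0.72,1],[-0.85,-0.18,0,0.72,1],[-0.85,-0.18,0,0.72,1],[-0.85,-0.18,0,0.72,1],[-0.85,-0.18,0,0.72,1],[-0.85,-0.18,0,0.72,1],[-0.85,-0.18,0,0.72,1]]'
python3 -c "
from h import *
go(467.4,-342.7,110,-18,12)"
```

```text
clock: 1.35
position: [0.4697, 0.3268, 0.2264]
ee_rot: [-1.351, -2.836, 0.001]
force: [0.9, 0.3, 0.2]
width: 0.999
gripper_force: 0.0
clock: 2.35
position: [0.5505, 0.0628, 0.2264]
ee_rot: [-1.89, -2.509, 0.001]
force: [-0.4, -0.1, 0.2]
width: 1.002
gripper_force: 0.0
t 2.35 pos [550.5  62.8 226.4] yawy 16.02 w 92.2 gf 0.0 F [-0.4 -0.1  0.2] q7 0.22
rows x 12 [-0.856 -0.182  0.243  0.709] total d [-366.8 -191.7  116.5] turn 34.02
```

```bash
python3 -m creep '[[-0.85,-0.18,0.2,0.7,1],[-0.85,-0.18,0.2,0.7,1],[-0.85,-0.18,0.2,0.7,1],[-0.85,-0.18,0.2,0.7,1],[-0.85,-0.18,0.2,0.7,1],[-0.85,-0.18,0.2,0.7,1],[-0.85,-0.18,0.3,0.7,1],[-0.85,-0.18,0.3,0.7,1],[-0.85,-0.18,0.3,0.7,1],[-0.85,-0.18,0.3,0.7,1],[-0.8,-0.18,0.3,0.7,1],[0,0,0,0,1]]' 
python3 -c "
from h import *
go(467.4,-342.7,7,-18,4)
p,W=cloud('top'); cv2.imwrite('pics/hov.png',cv2.resize(p[150:260,340:500],None,fx=5,fy=5,interpolation=cv2.INTER_CUBIC))
p2,W=cloud('side'); cv2.imwrite('pics/hov2.png',cv2.resize(p2[200:350,320:520],None,fx=4,fy=4,interpolation=cv2.INTER_CUBIC))
"
```

```text
clock: 3.85
position: [0.484, -0.3088, 0.1178]
ee_rot: [-2.491, -1.912, 0.004]
force: [0.2, 0.6, 0.0]
width: 1.001
gripper_force: 0.0
t 3.85 pos [ 484.  -308.8  117.8] yawy -14.99 w 92.1 gf 0.0 F [0.2 0.6 0. ] q7 0.54
rows x 4 [-0.232 -0.039  0.693  0.188] total d [-36.9  -7.  110.9] turn 3.01
```

View pics/hov2.png

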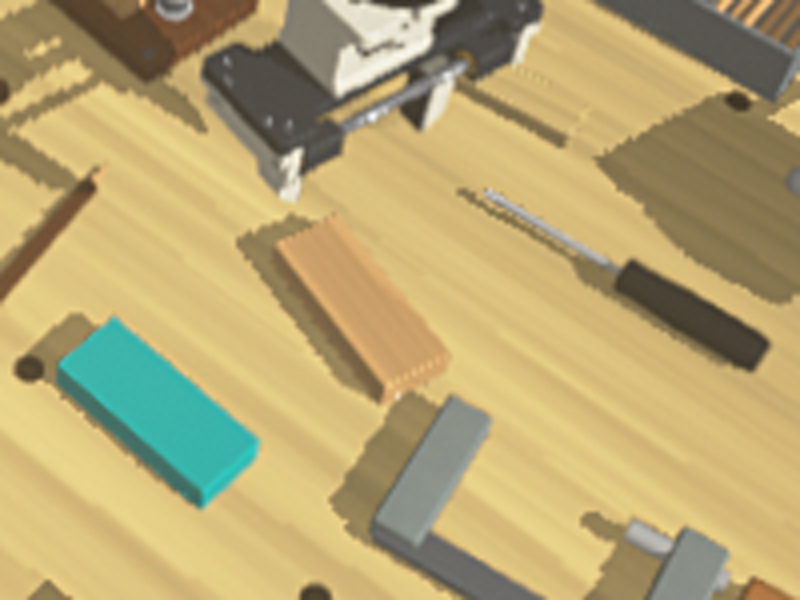

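The side crop shows the gripper above and behind the blank, with clear bench on both sides of the blank (crop px 360,310). Aligning, then descending.

```bash
python3 -m creep '[[-0.46,-0.08,0.2,0.4,1],[-0.46,-0.08,0.3,0.35,1],[0,0,0.5,0,1],[0,0,0.5,0,1],[0,0,0.3,0,1],[0,0,0,0,1],[0,0,0,0,1]]' 
python3 -c "
from h import *
go(467.4,-342.7,7,-18,2)
"
```

```text
clock: 4.82
position: [0.4706, -0.3405, 0.0472]
ee_rot: [2.536, 1.853, 0.0]
force: [0.0, -1.1, 1.4]
width: 0.998
gripper_force: 0.0
t 4.83 pos [ 470.6 -340.5   47.2] yawy -17.71 w 91.8 gf 0.0 F [ 0.  -1.1  1.4] q7 0.62
rows x 2 [-0.038 -0.03   0.502  0.036] total d [-3.  -2.4 40.2] turn 0.29
```

```bash
python3 -m creep '[[-0.08,-0.06,0.3,0.07,1],[0,0,0.4,0,1],[0,0,0.3,0,1],[0,0,0,0,1],[0,0,0,0,1]]' 
python3 -c "
from h import *
go(467.4,-342.7,7,-18,1)
"
```

```text
clock: 5.45
position: [0.4672, -0.3425, 0.0067]
ee_rot: [2.541, 1.847, -0.0]
force: [0.1, -0.3, -0.1]
width: 1.003
gripper_force: 0.0
t 5.45 pos [ 467.2 -342.5    6.7] yawy -17.97 w 92.3 gf 0.0 F [ 0.1 -0.3 -0.1] q7 0.66
rows x 1 [-0.004  0.006 -0.007  0.007] total d [-0.2  0.2 -0.3] turn 0.03
```

```bash
python3 -m creep '[[0,0,0,0,0.4],[0,0,0,0,0.4],[0,0,0,0,0.4],[0,0,0,0,0.4],[0,0,0,0,0.4],[0,0,0,0,0.4]]' 20
python3 -m creep '[[0,0,-0.3,0,0.4],[0,0,-0.7,0,0.4],[0,0,-0.7,0,0.4],[0,0,-0.3,0,0.4]]' 
python3 -c "
from h import *
go(593.5,-11.3,87,-7.3,12)
"
```

```text
clock: 6.2
position: [0.4673, -0.3424, 0.0068]
ee_rot: [2.541, 1.847, 0.0]
force: [-0.1, -0.1, 0.4]
width: 0.542
gripper_force: 20.0
clock: 6.7
position: [0.4677, -0.3429, 0.0887]
ee_rot: [2.539, 1.846, 0.002]
force: [-0.9, 1.2, -1.4]
width: 0.542
gripper_force: 20.0
t 6.7 pos [ 467.7 -342.9   88.7] yawy -17.98 w 49.9 gf 20.0 F [-0.9  1.2 -1.4] q7 0.59
rows x 12 [ 0.733  0.099  0.003 -0.222] total d [354.2  17.3   1.5] turn -10.68
```

```bash
python3 -m creep '[[0.7,0.1,0,-0.2,0.4],[0.75,0.1,0,-0.22,0.4],[0.75,0.1,0,-0.22,0.4],[0.75,0.1,0,-0.22,0.4],[0.75,0.1,0,-0.22,0.4],[0.75,0.1,0,-0.22,0.4],[0.75,0.1,0,-0.22,0.4],[0.75,0.1,0,-0.22,0.4],[0.75,0.1,0,-0.22,0.4],[0.75,0.1,0,-0.22,0.4],[0.75,0.1,0,-0.22,0.4],[0.6,0.1,0,-0.22,0.4]]'
python3 -m creep '[[0,0,0,0,0.4],[0,0,0,0,0.4]]'
python3 - <<'E'
from h import *
go(593.5,-11.3,87,-7.3,2)
p,W=cloud('top'); z=W[...,2]; np.savez('held.npz',p=p,W=W)
m=((np.hypot(W[...,0]-.5935,W[...,1]+.0113)<.09)&(z>.085)&(z<.12))
print(m.sum(), W[m].mean(0) if m.any() else '')
E
```

```text
clock: 8.2
position: [0.5944, -0.0097, 0.0865]
ee_rot: [-2.36, -2.073, 0.001]
force: [0.8, -0.1, -0.6]
width: 0.547
gripper_force: 20.0
clock: 8.45
position: [0.5941, -0.0122, 0.0867]
ee_rot: [2.363, 2.07, -0.001]
force: [1.0, 0.4, -0.9]
width: 0.545
gripper_force: 20.0
t 8.45 pos [594.1 -12.2  86.7] yawy -7.54 w 50.2 gf 20.0 F [ 1.   0.4 -0.9] q7 0.14
rows x 2 [ 0.01  -0.009 -0.004 -0.031] total d [ 0.8 -0.7 -0.3] turn -0.24
122 [ 0.58632057 -0.05784038  0.103149  ]
```

```bash
python3 -m creep '[[0.02,-0.02,0.4,-0.06,0.4],[0,0,0.6,0,0.4],[0,0,0.2,0,0.4],[0,0,0.12,0,0.4],[0,0,0.1,0,0.4],[0,0,0.06,0,0.4],[0,0,0.04,0,0.4],[0,0,0,0,0.4],[0,0,0,0,0.4]]'
python3 -c "
from h import *
go(593.5,-11.3,25,-7.3,1)"
```

```text
clock: 9.62
position: [0.5939, -0.0102, 0.0261]
ee_rot: [2.357, 2.076, 0.0]
force: [0.4, -0.4, -1.0]
width: 0.541
gripper_force: 20.0
t 9.62 pos [593.9 -10.2  26.1] yawy -7.25 w 49.7 gf 20.0 F [ 0.4 -0.4 -1. ] q7 0.18
rows x 1 [-0.028 -0.006  0.028  0.013] total d [-1.1 -0.2  1.1] turn 0.05
```

```bash
python3 -m creep '[[-0.02,0,0.03,0,0.4],[0,0,0.02,0,0.4],[0,0,0,0,0.4]]'
python3 -m creep '[[0,0,0,0,0.8],[0,0,0,0,0.8],[0,0,0,0,0.8],[0,0,-0.1,0,0.8]]'
python3 -m creep '[[0,0,-0.6,0,0.8],[0,0,-0.9,0,0.8],[0,0,-0.9,0,0.8],[0,0,-0.6,0,0.8],[0,0,0,0,0.8]]'
python3 - <<'E'
from h import *
go(421,367.5,160,16.2,12)
p,W=cloud('side'); cv2.imwrite('pics/nest.png',cv2.resize(p[130:240,270:420],None,fx=5,fy=5,interpolation=cv2.INTER_CUBIC))
np.savez('nest.npz',W=W)
E
```

```text
clock: 10.0
position: [0.5938, -0.011, 0.0248]
ee_rot: [-2.357, -2.076, -0.001]
force: [-2.8, 1.0, 9.1]
width: 0.545
gripper_force: 20.0
clock: 10.5
position: [0.5934, -0.0111, 0.0277]
ee_rot: [-2.357, -2.076, 0.001]
force: [0.5, 0.4, 0.5]
width: 0.799
gripper_force: 0.0
clock: 11.12
position: [0.5949, -0.0112, 0.1499]
ee_rot: [2.356, 2.075, 0.005]
force: [0.2, 0.3, 0.1]
width: 0.8
gripper_force: 0.0
t 11.12 pos [594.9 -11.2 149.9] yawy -7.26 w 73.6 gf 0.0 F [0.2 0.3 0.1] q7 0.1
rows x 12 [ 0.815 -0.316 -0.022 -0.489] total d [ 353.7 -220.3  -10.5] turn -23.46
```

View pics/nest.png

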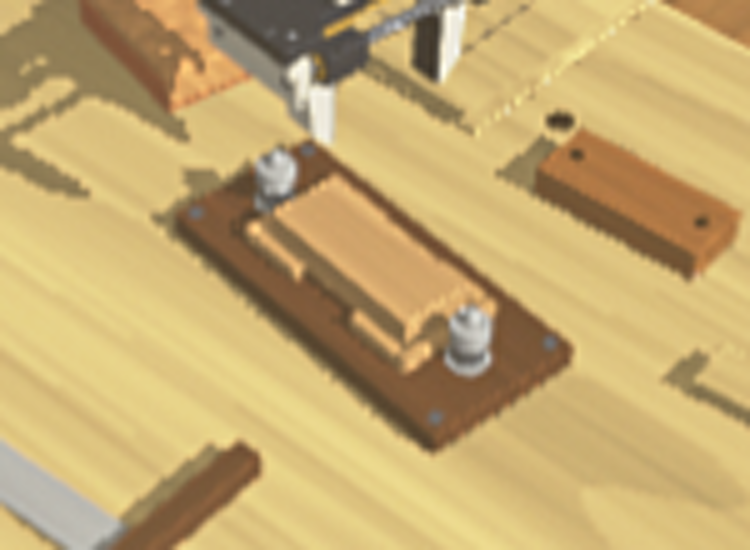

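The side crop shows the blank flat in the nest, clear of both pins (crop px 375,255). Before going for the cover I'll check the glue bottle's clearance.

Run:
```python
from h import *
for f in("top0.npz","side0.npz"):
    W=np.load(f)["W"]; z=W[...,2]
    m=(z>.05)&(z<.17)&(W[...,0]>.47)&(W[...,0]<.65)&(W[...,1]>.28)&(W[...,1]<.5)
    Q=W[m]; print(len(Q),Q.min(0).round(3),Q.max(0).round(3),np.median(Q,0).round(3))
go(421,367.5,150,16.2,12)
s=st();M=R.from_rotvec(s["ee_rot"]).as_matrix();print(M[:2,:2].round(3))
```

```text
255 [0.605 0.372 0.051] [0.65  0.425 0.155] [0.625 0.392 0.102]
373 [0.603 0.367 0.05 ] [0.649 0.417 0.151] [0.623 0.386 0.095]
t 11.18 pos [594.  -11.  148.5] yawy -7.25 w 73.4 gf 0.0 F [ 0.4  0.7 -0.2] q7 0.1
rows x 12 [ 0.815 -0.314 -0.003 -0.488] total d [ 353.6 -219.4   -1.6] turn -23.45
[[ 0.126  0.992]
 [ 0.992 -0.126]]
```

```bash
python3 -m creep '[[0.8,-0.31,0,-0.49,0.6],[0.82,-0.31,0,-0.49,0.6],[0.82,-0.31,0,-0.49,0.6],[0.82,-0.31,0,-0.49,0.6],[0.82,-0.31,0,-0.49,0.6],[0.82,-0.31,0,-0.49,0.6],[0.82,-0.31,0,-0.49,0.6],[0.82,-0.31,0,-0.49,0.6],[0.82,-0.31,0,-0.49,0.6],[0.82,-0.31,0,-0.49,0.6],[0.82,-0.31,0,-0.49,0.6],[0.8,-0.31,0,-0.49,0.6]]'
python3 -m creep '[[0,0,0.4,0,0.6],[0,0,0.6,0,0.6],[0,0,0.5,0,0.6],[0,0,0,0,0.6]]'
python3 -c "
from h import *
go(421,367.3,38,16.2,3)"
```

```text
clock: 12.68
position: [0.4209, 0.3689, 0.1466]
ee_rot: [-1.883, -2.514, 0.003]
force: [0.3, -0.8, -0.4]
width: 0.599
gripper_force: 0.0
clock: 13.18
position: [0.4214, 0.3663, 0.0856]
ee_rot: [1.887, 2.512, -0.008]
force: [0.3, -0.3, 0.1]
width: 0.602
gripper_force: 0.0
t 13.18 pos [421.4 366.3  85.6] yawy 16.19 w 55.4 gf 0.0 F [ 0.3 -0.3  0.1] q7 -0.29
rows x 3 [ 0.01   0.001  0.397 -0.001] total d [ 1.2  0.1 47.6] turn -0.01
```

```bash
python3 -m creep '[[0.02,0,0.4,0,0.6],[0,0,0.5,0,0.6],[0,0,0.3,0,0.6],[0,0,0,0,0.6],[0,0,0,0,0.6]]'
python3 -m creep '[[0,0,0,0,0],[0,0,0,0,0],[0,0,0,0,0],[0,0,0,0,0],[0,0,0,0,0],[0,0,0,0,0]]' 60
python3 -c "
from h import *
go(421,367.3,38,16.2,1)"
```

```text
clock: 13.8
position: [0.4224, 0.3694, 0.0404]
ee_rot: [1.885, 2.513, 0.001]
force: [-0.8, 0.4, 0.3]
width: 0.598
gripper_force: 0.0
clock: 14.55
position: [0.4217, 0.3691, 0.0399]
ee_rot: [-1.884, -2.513, 0.001]
force: [-2.7, -1.7, 3.2]
width: 0.189
gripper_force: 60.0
t 14.55 pos [421.7 369.1  39.9] yawy 16.28 w 17.4 gf 60.0 F [-2.7 -1.7  3.2] q7 -0.26
rows x 1 [-0.039 -0.028  0.049  0.019] total d [-1.5 -1.1  1.9] turn 0.08
```

```bash
python3 -m creep '[[0,0,-0.1,0,0],[0,0,-0.3,0,0],[0,0,-0.6,0,0],[0,0,-0.6,0,0],[0,0,-0.5,0,0],[0,0,-0.1,0,0],[0,0,0,0,0]]'
python3 -c "
from h import *
go(593.4,-11.3,128,-7.3,14)"
```

```text
clock: 15.42
position: [0.4218, 0.3691, 0.1279]
ee_rot: [-1.885, -2.513, -0.0]
force: [0.3, 0.2, -4.4]
width: 0.193
gripper_force: 60.0
t 15.43 pos [421.8 369.1 127.9] yawy 16.27 w 17.8 gf 60.0 F [ 0.3  0.2 -4.4] q7 -0.31
rows x 14 [-0.71   0.244 -0.     0.421] total d [-4.132e+02  5.810e+01 -2.000e-01] turn 23.57
```

```bash
python3 -m creep '[[-0.4,0.12,0,0.3,0],[-0.7,0.24,0,0.42,0],[-0.72,0.25,0,0.43,0],[-0.72,0.25,0,0.43,0],[-0.72,0.25,0,0.43,0],[-0.72,0.25,0,0.43,0],[-0.72,0.25,0,0.43,0],[-0.72,0.25,0,0.43,0],[-0.72,0.25,0,0.43,0],[-0.72,0.25,0,0.43,0],[-0.72,0.25,0,0.43,0],[-0.72,0.25,0,0.43,0]]'
python3 -c "
from h import *
go(593.4,-11.3,128,-7.3,3)"
```

```text
clock: 16.92
position: [0.5748, 0.0522, 0.1271]
ee_rot: [-2.297, -2.143, 0.003]
force: [0.1, 0.6, -4.3]
width: 0.193
gripper_force: 60.0
t 16.93 pos [574.8  52.2 127.1] yawy -3.98 w 17.7 gf 60.0 F [ 0.1  0.6 -4.3] q7 0.04
rows x 3 [-0.514  0.202 -0.007  0.276] total d [-62.1  23.   -0.9] turn 3.32
```

```bash
python3 -m creep '[[-0.6,0.24,0,0.3,0],[-0.5,0.2,0,0.3,0],[-0.35,0.12,0,0.2,0],[0,0,0,0,0],[0,0,0,0,0]]'
python3 - <<'E'
from h import *
go(593.4,-11.3,128,-7.3,1)
for n in("top","side"):
    p,W=cloud(n);z=W[...,2]; c=(.5934,-.0113)
    m=(np.hypot(W[...,0]-c[0],W[...,1]-c[1])<.14)&(z>.1)&(z<.118)
    Q=W[m]; r=cv2.minAreaRect((Q[:,:2]*1000).astype(np.float32)); print(n,len(Q),np.round(r[0],1),np.round(r[1],1),round(r[2],1),"medz",np.median(Q[:,2]).round(4))
    # plane tilt
    A=np.c_[Q[:,:2]-Q[:,:2].mean(0),np.ones(len(Q))]; print("slope deg",np.degrees(np.linalg.lstsq(A,Q[:,2],rcond=None)[0][:2]).round(2))
    cv2.imwrite(f'pics/over_{n}.png',cv2.resize(p[120:220,230:390],None,fx=5,fy=5,interpolation=cv2.INTER_CUBIC))
E
```

```text
clock: 17.55
position: [0.5922, -0.0036, 0.1277]
ee_rot: [-2.351, -2.082, -0.0]
force: [0.8, 1.2, -4.7]
width: 0.194
gripper_force: 60.0
t 17.55 pos [592.2  -3.6 127.7] yawy -6.94 w 17.9 gf 60.0 F [ 0.8  1.2 -4.7] q7 0.1
rows x 1 [-0.189  0.053 -0.008  0.091] total d [-7.5  2.1 -0.3] turn 0.36
top 462 [584.2 -66.7] [72.4 80.8] 83.3 medz 0.1082
slope deg [0.25 0.16]
side 1031 [588.5  -6.5] [208.3  85.5] 84.6 medz 0.1065
slope deg [1.02 0.16]
```

View pics/over_top.png

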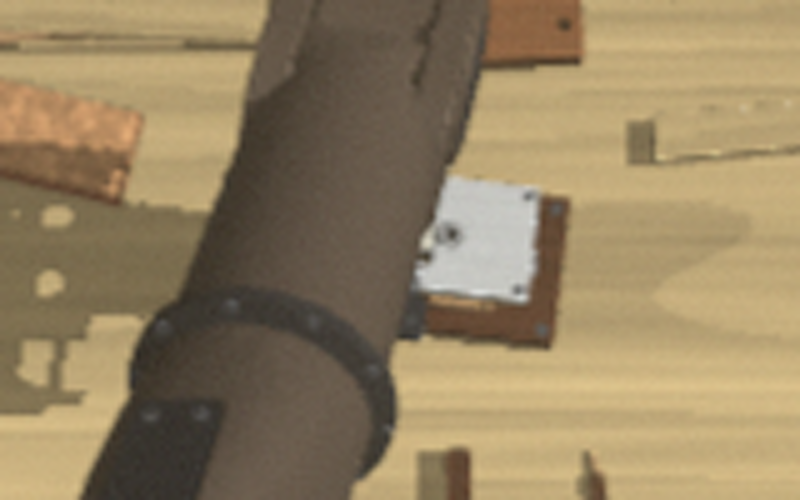

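The top crop shows only the cover's right end clear of the arm, with a bush at crop px (447,235). The side crop will show how the cover sits.

View pics/over_side.png

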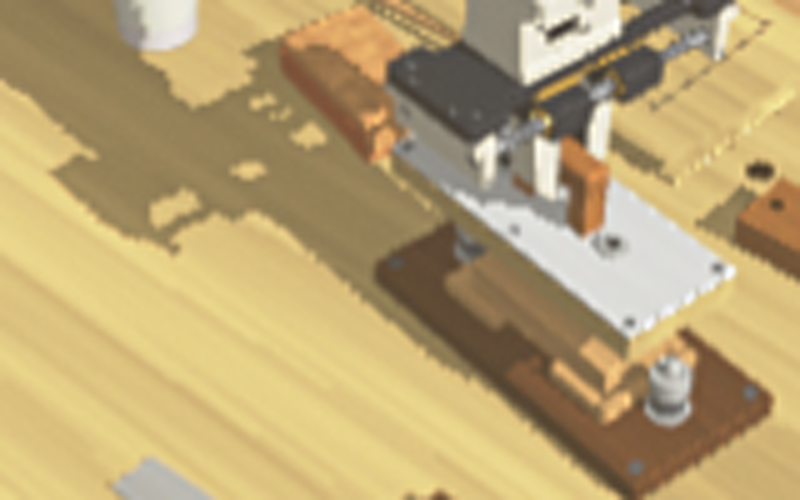

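Run:
```python
from h import *
p,W=cloud("top"); print("bush now top",W[165:170,317:322].reshape(-1,3).mean(0).round(4))
# end-edge along jig y, using same cut on the bench measurement
u=np.array([np.cos(np.radians(82.7)),np.sin(np.radians(82.7))]);z=W[...,2]
Q=W[(np.hypot(W[...,0]-.5934,W[...,1]+.0113)<.16)&(z>.1)&(z<.118)]
n=np.array([-u[1],u[0]])
a=(Q[:,:2]-[.5934,-.0113])@u*1000; b=(Q[:,:2]-[.5934,-.0113])@n*1000
print("along",np.percentile(a,[0,1,3,10]).round(1),"across",np.percentile(b,[0,1,99,100]).round(1))
T=np.load("top0.npz")["W"];z=T[...,2];th=np.radians(106.2);u=np.array([np.cos(th),np.sin(th)]);n=np.array([-u[1],u[0]])
Q=T[(np.hypot(T[...,0]-.421,T[...,1]-.368)<.13)&(z>.014)&(z<.03)]
a=(Q[:,:2]-[.421,.368])@u*1000;b=(Q[:,:2]-[.421,.368])@n*1000
print("bench along",np.percentile(a,[0,.5,99.5,100]).round(1),"across",np.percentile(b,[0,1,99,100]).round(1))
Q=T[(np.hypot(T[...,0]-.421,T[...,1]-.368)<.07)&(z>.0225)&(z<.03)];a=(Q[:,:2]-[.421,.368])@u*1000;print(np.histogram(a,12))
```

```text
bush now top [ 0.5839 -0.045   0.1105]
along [-92.6 -91.4 -89.8 -85.3] across [-38.8 -37.3  41.5  41.9]
bench along [-102.8 -101.8  103.3  104.9] across [-40.9 -39.9  39.6 128.7]
(array([17, 27, 25, 25, 23, 19, 20, 18, 15, 19, 26, 20]), array([-68.52121869, -57.21271126, -45.90420383, -34.59569639,
       -23.28718896, -11.97868153,  -0.67017409,  10.63833334,
        21.94684077,  33.25534821,  44.56385564,  55.87236307,
        67.18087051]))
```

```bash
python3 -c "
from h import *
go(593.2,-13,106,-7.3,3)"
```

```text
t 17.7 pos [592.3  -3.5 127.9] yawy -6.91 w 17.4 gf 60.0 F [ 0.3  0.  -3.3] q7 0.1
rows x 3 [-0.078  0.017  0.182  0.032] total d [-9.3  2.  21.9] turn 0.39
```

```bash
python3 -m creep '[[-0.1,0.02,0.1,0.03,0],[-0.08,0.02,0.2,0.04,0],[-0.05,0.01,0.2,0.03,0],[0,0,0.05,0,0],[0,0,0,0,0],[0,0,0,0,0]]'
python3 - <<'E'
from h import *
go(593.2,-13,96,-7.3,1)
p,W=cloud("top");u=np.array([np.cos(np.radians(82.7)),np.sin(np.radians(82.7))]);z=W[...,2];n=np.array([-u[1],u[0]])
def ext(lo,hi,nm):
    Q=W[(np.hypot(W[...,0]-.5934,W[...,1]+.0113)<.16)&(z>lo)&(z<hi)&(W[...,1]<-.055)]
    a=(Q[:,:2]-[.5934,-.0113])@u*1000; b=(Q[:,:2]-[.5934,-.0113])@n*1000
    print(nm,"along min",np.percentile(a,[0,1]).round(1),"across",np.percentile(b,[0,1,99,100]).round(1))
ext(.08,.1,"cover"); ext(.012,.024,"base")
E
```

```text
clock: 18.45
position: [0.5935, -0.014, 0.1061]
ee_rot: [2.36, 2.073, 0.001]
force: [-0.2, -0.3, -5.0]
width: 0.192
gripper_force: 60.0
t 18.45 pos [593.5 -14.  106.1] yawy -7.4 w 17.6 gf 60.0 F [-0.2 -0.3 -5. ] q7 0.13
rows x 1 [ 0.024 -0.011  0.253 -0.026] total d [ 1.  -0.5 10.1] turn -0.1
cover along min [-102.6 -101.8] across [-41.2 -40.3  39.7  40.9]
base along min [-118.  -117.8] across [-54.7 -54.1 140.4 144.3]
```

The cover is within 1 mm of the jig by the camera. Lowering it onto the pins.

```bash
python3 -m creep '[[0,0,0.1,0,0],[0,0,0.1,0,0],[0,0,0.07,0,0],[0,0,0.05,0,0],[0,0,0,0,0]]'
python3 -m creep '[[0,0,0.05,0,0],[0,0,0.04,0,0],[0,0,0,0,0]]'
python3 -c "
from h import *
go(593.5,-14,88,-7.3,1); print(st()['ft_torque'].round(2))"
```

```text
clock: 19.12
position: [0.5932, -0.0142, 0.093]
ee_rot: [-2.36, -2.073, 0.0]
force: [0.1, -0.2, -4.7]
width: 0.187
gripper_force: 60.0
clock: 19.5
position: [0.5932, -0.0141, 0.0894]
ee_rot: [-2.36, -2.073, 0.0]
force: [0.6, 0.4, -5.4]
width: 0.196
gripper_force: 60.0
t 19.5 pos [593.2 -14.1  89.4] yawy -7.41 w 18.0 gf 60.0 F [ 0.6  0.4 -5.4] q7 0.14
rows x 1 [ 0.004  0.006  0.035 -0.029] total d [0.2 0.2 1.4] turn -0.11
[-0.11  0.02  0.04]
```

```bash
python3 -m creep '[[0,0,0.05,0,0],[0,0,0.05,0,0],[0,0,0.03,0,0],[0,0,0,0,0]]'
python3 -m creep '[[0,0,0.03,0,0],[0,0,0.02,0,0],[0,0,0,0,0]]'
python3 -c "
from h import *
go(593.5,-14,82,-7.3,1); print(st()['ft_torque'].round(2))"
```

```text
clock: 20.0
position: [0.5936, -0.0142, 0.0847]
ee_rot: [2.36, 2.073, 0.001]
force: [-1.0, 0.1, 4.4]
width: 0.189
gripper_force: 60.0
clock: 20.38
position: [0.5936, -0.0142, 0.0828]
ee_rot: [2.36, 2.073, 0.001]
force: [-2.9, 0.9, 7.9]
width: 0.191
gripper_force: 60.0
t 20.38 pos [593.6 -14.2  82.8] yawy -7.41 w 17.6 gf 60.0 F [-2.9  0.9  7.9] q7 0.14
rows x 1 [ 0.004 -0.004  0.019 -0.029] total d [ 0.2 -0.1  0.8] turn -0.11
[-0.01  0.68 -0.01]
```

```bash
python3 -m creep '[[0,0,0.02,0,0],[0,0,0.02,0,0],[0,0,0,0,0],[0,0,0,0,0]]'
python3 -m creep '[[0,0,0.02,0,0],[0,0,0,0,0],[0,0,0,0,0]]'
python3 -c "
from h import *
go(593.5,-14,82,-7.3,1); print(st()['ft_torque'].round(2))"
```

```text
clock: 20.88
position: [0.5936, -0.0141, 0.0819]
ee_rot: [2.36, 2.073, 0.002]
force: [-5.1, 0.6, 15.7]
width: 0.192
gripper_force: 60.0
clock: 21.25
position: [0.5937, -0.0141, 0.0819]
ee_rot: [2.36, 2.073, 0.003]
force: [-8.8, 1.2, 24.8]
width: 0.193
gripper_force: 60.0
t 21.25 pos [593.7 -14.1  81.9] yawy -7.42 w 17.8 gf 60.0 F [-8.8  1.2 24.8] q7 0.15
rows x 1 [ 0.002 -0.005 -0.002 -0.03 ] total d [ 0.1 -0.2 -0.1] turn -0.12
[ 0.2   2.11 -0.01]
```

```bash
python3 -m creep '[[0,-0.02,0,0,0],[0,0,0,0,0],[0,0,0,0,0]]'
python3 - <<'E'
from h import *
go(593.5,-14,82,-7.3,1); s=st();print(s['ft_torque'].round(2)); print(R.from_rotvec(s["ee_rot"]).as_matrix()[:,2].round(4))
for n in("top","side"):
    p,W=cloud(n);z=W[...,2]
    Q=W[(np.hypot(W[...,0]-.5934,W[...,1]+.0113)<.11)&(z>.057)&(z<.07)]
    print(n,len(Q),np.median(Q[:,2]).round(4)); 
    for a in((Q[:,1]<-.085),(Q[:,1]>-.085)&(Q[:,1]<-.04),(Q[:,1]>.03),(Q[:,0]>.6),(Q[:,0]<.58)): print(a.sum(),np.median(Q[a,2]).round(4) if a.any() else "")
p,_=cloud("side");cv2.imwrite('pics/end.png',cv2.resize(p[120:240,250:410],None,fx=5,fy=5,interpolation=cv2.INTER_CUBIC))
E
```

```text
clock: 21.62
position: [0.5936, -0.0141, 0.0819]
ee_rot: [2.36, 2.072, 0.004]
force: [-5.3, 1.1, 22.2]
width: 0.191
gripper_force: 60.0
t 21.62 pos [593.6 -14.1  81.9] yawy -7.42 w 17.6 gf 60.0 F [-5.3  1.1 22.2] q7 0.15
rows x 1 [ 0.003 -0.002 -0.003 -0.031] total d [ 0.1 -0.1 -0.1] turn -0.12
[0.02 1.48 0.03]
[ 2.6e-03  8.0e-04 -1.0e+00]
top 412 0.0627
167 0.0625
240 0.0628
0 
125 0.0627
195 0.0624
side 887 0.0608
249 0.0606
319 0.0611
69 0.0606
187 0.0605
491 0.0608
```

View pics/end.png

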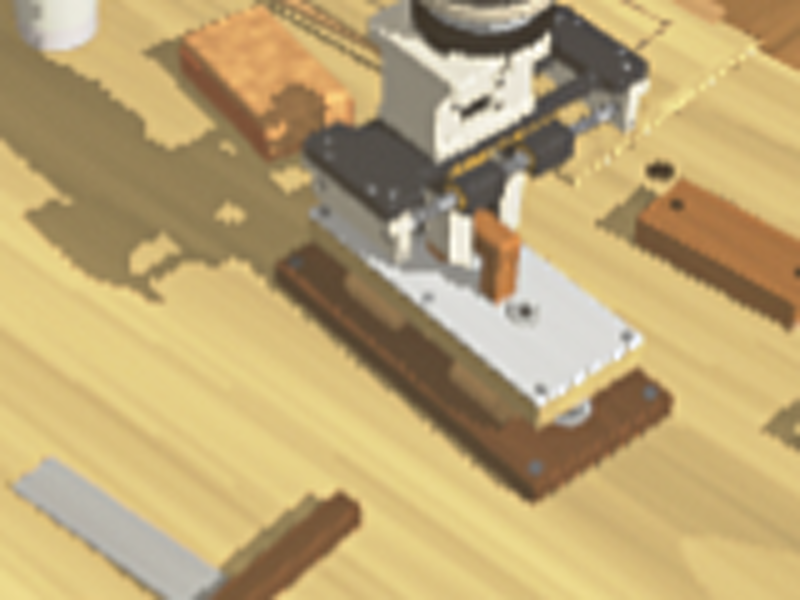

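The side view shows the cover level on the jig. Its top is at 62.7 mm against 63 expected, and the push is holding at 22 N.

```bash
python3 -c "
from cell import sign_off; print(sign_off())"
```

```text
the job is handed in; nothing more can be done
None
```

I handed the job in at about 22 s of the 51 s limit: the blank is in the nest, the cover is on both pins (it dropped on without any sliding about) and held down flat on the blank at about 22 N, and the arm never touched the other things on the bench.

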